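Open the spice carousel and present the red-lidded jar

TASK

First fold the clear cover of the spice carousel up until it stands upright and leave it standing there; only then turn the carousel until the jar with the red lid faces the front, right behind the yellow mark on the stand. Finish while still gripping one of the carousel's jars, holding the turntable still in that position: do not let go at the end. Leave the other kitchen things on the counter where they are.

Things in the scene. Friction and masses are not known exactly. Their poses are not given: they have to be found in the camera images.
- stand: Square pale wooden plinth of the spice carousel, 240 x 240 x 12 mm, fixed. Origin: centre of its underside, on the turntable's axis; z up. Its front (own -x direction) is the edge with the yellow mark; the cover's hinge runs along its back edge on two steel posts (12 mm square, tops 112 mm above the counter, at x +113, y +/-112 mm).
- front_mark (a point): Small yellow bar (20 x 8 mm) painted on the plinth's top at the middle of its front edge, 107 mm from the turntable's axis: the front.
- carousel: White turntable, 188 mm across, turning endlessly and freely (0.03 N m) both ways about its z axis; origin on the axis, 14 mm above the counter. Five jars of 41 mm diameter are clipped fast to it 72 degrees apart on a 66 mm radius; round lids 38 mm wide, 20 mm high, tops 87 mm above the counter. A 24 mm steel stub on the axis ends 67 mm up. Red-lidded jar in its own -x direction.
- red_lid (a point): Centre of the top face of the marked jar's lid, 87 mm above the counter, 66 mm from the turntable's axis. It is the only red lid (with a white dot); the other four are dark grey.
- cover (a joint): Angle of the clear cover panel about its hinge: 0 = lying level over the jars, 1.571 = standing upright, limit 2.0 (leaning back). Stiff hinge (0.55 N m of friction, about 3 to 5 N at the bar): it stays where it is left.
- cover_hinge (a point): Middle of the cover's hinge line, 105 mm above the counter, 115 mm behind the turntable's axis (stand's +x). The hinge line is parallel to the stand's y axis.
- cover_bar (a point): Middle of the cover's round steel handle bar: 10 mm thick, 110 mm long, parallel to the hinge, 232 mm from it in the panel's plane. The clear panel (180 x 200 x 5 mm) ends 184 mm from the hinge: a 43 mm open gap lets the bar be pinched from above. Cover level: bar at the stand's front, 105 mm above the counter; upright: above the hinge at 337 mm.
- salt_jar: Bystander: white ceramic salt jar with wooden cap, 56 diameter, 85 tall, beside the left edge of the carousel stand (mm). Origin: middle of its underside.
- pepper_mill: Bystander: turned wooden pepper mill, 54 diameter, 137 tall, beside the right edge of the carousel stand (mm). Origin: middle of its underside.
- mug: Bystander: blue mug, 80 diameter, 90 tall, far left (mm). Origin: middle of its underside.
- bowl: Bystander: white bowl, 120 diameter, 50 tall, front left (mm). Origin: middle of its underside.
- oil_bottle: Bystander: green glass oil bottle, 64 diameter, 220 tall, left (mm). Origin: middle of its underside.
- spoon: Bystander: wooden spoon 220 long lying on the counter to the right (mm). Origin: on its underside; its own x axis runs along it.
- jam_jar: Bystander: amber jam jar with white cap, 66 diameter, 100 tall, to the right (mm). Origin: middle of its underside.

How it is judged:
By the outcome, as a careful person would: the job done as asked, in the order asked, and still so for the second after the job is handed in, while the arm keeps its last pose, push and grip.
It also fails if it takes over 72 s, if anything falls off the work surface, if the arm or the gripper's body presses on something with over 40 N, if the wrist force passes 120 N, or if a joint passes its speed limit or range.

ROBOT

A 6-joint arm with a two-finger parallel gripper is mounted at the origin on the work surface. World frame = base frame: x ahead of the robot, y to its left, z up, the work surface at z = 0. Lengths are in m, angles in rad, forces in N, time in s.
With the tool pointing down it reaches from about 0.325 to 0.9 m from the base axis. Payload 6.1 kg.
Tool frame: the origin (TCP) lies midway between the tips of the shut fingers; the grasp point (between the pads) lies 19 mm behind it; z points along the fingers, y is the line along which they close (so a half turn about z gives the same grasp; the last joint's range is limited). The gripper opens to 87 mm and grips with 3 to 60 N. Pads are 19 mm wide; open, the fingers measure 117 mm over their backs; the gripper's body (75 mm by 190 mm) begins 51 mm behind the grasp point.
Start: joints at [0.987, 0.22, 1.526, -0, 1.395, -0.126], TCP at [0.276, 0.561, 0.223] pointing down, gripper open.
Joint ranges: [-2.98, 2.98], [-0.91, 2.08], [0.09, 2.57], [-1.24, 4.39], [0.2, 2.65], [-2.68, 2.68]. Speed limits (rad/s): [2.57, 2.57, 3.01, 3.14, 3.14, 3.14].

INTERFACE

Orientations are given as a 3x3 rotation matrix whose columns are the frame's x, y, z axes.
In Python, from rig import env gives the robot as it stands. The module is installed in compiled form; this text tells all that it offers.
- The arm moves only by the tool step_arm, never from a script. Its arguments are lists of equal length, an entry for each row: "xyz": the shift along the tool's x, y, z in mm, a list of three; "angular": the turn, a rotation vector about the tool's x, y, z in degrees, a list of three; "hand": the opening, from 0 (shut) to 1 (fully open). In form: {"xyz": [[dx, dy, dz], ...], "angular": [[rx, ry, rz], ...], "hand": [hand, ...]}. A call has exactly 10 rows; each row shifts and turns the commanded pose from where the row before left it, along the tool's axes as they then stand; what a row does not reach is not made up. A row lasts 1/12 s, in which the tool goes at most 41.7 mm and 7.16 degrees, less where a joint would pass 70% of its speed; a pose out of reach is approached as far as the arm can. A call with a gripper value outside its range is refused whole. The fingers move at their own pace and stop on an object; the grip force is fixed at half the most. Time passes only in rows, so rows that do not move let the fingers close, or fill a call up. It gives the time, the measured TCP pose, the force, the opening and the grip force at its end, in the units of the state.
- env.state(): the state, without advancing time (a new reading comes with each control period).
- env.grab_frame(name): name is "side" or "top" or "wrist"; returns the picture (420x560x3 uint8, red, green, blue); there is no depth.
- env.camera_model(name): a dict with "fovy" (degrees; the focal length in pixels is half the picture's height over the tangent of half this angle, whatever the lens; pixels are square), "cx", "cy" (the principal point, pixels), "position" and "attitude" of the camera in the world. Camera axes: x right, y down, z forward; pixel columns grow to the right and rows downward; lengths in m; the calibration is good to about 2 mm. A picture is of the moment at which its call begins: read the wrist's pose just before it. camera_model takes no time and is no camera call; for the wrist camera it gives the pose at the moment of the call.
- env.finish_job(): hands the job in; it is judged then, once.
The state is a dict: "t": time; "joint_pos": joint angles; "qd": joint speeds; "effort": joint torques, N m; "tool_pos": TCP position; "tcp_rot": TCP orientation; "force": force on the tool from outside, world axes, zero at the start; "ft_torque": the same for the moment, N m; "grip_width": opening from 0.0 (shut) to 1.0 (fully open); "gripper_force": force on a finger pad.
Only numpy, scipy, OpenCV 4.12 (cv2) and the standard library are available. Lean on these libraries where they do the work, as an engineer would, in place of code of your own. Each camera call takes 0.05 s, during which the arm holds its last target. There are 200 camera calls.

## Working session

There is one attempt and no reset: what is moved stays moved. The work goes in short steps, Python scripts to look and compute and a tool call to move; the robot and the scene stay as the last step left them, time stands still between calls to the robot, and variables do not carry over. Pictures are saved under pics/ and viewed, at most 10 in all, crops included, and the job is handed in when it is done.

Besides the shell and the picture viewer there is one more tool, called as name(argument=value, ...) on one line, values as JSON. step_arm: Moves the arm, as the interface text tells. Its arguments: {"type":"object","properties":{"xyz":{"type":"array","items":{"type":"array","items":{"type":"number"}}},"angular":{"type":"array","items":{"type":"array","items":{"type":"number"}}},"hand":{"type":"array","items":{"type":"number"}}},"required":["xyz","angular","hand"]}

```bash
mkdir -p pics
python3 - <<'E'
from rig import env
import cv2,numpy as np
np.set_printoptions(precision=4,suppress=True)
s=env.state();print(s['t'],s['tool_pos'],s['tcp_rot'],s['grip_width'])
for n in("top","side"):
    m=env.camera_model(n);print(n,m)
    cv2.imwrite(f"pics/{n}0.png",cv2.cvtColor(env.grab_frame(n),cv2.COLOR_RGB2BGR))
E
```

```text
0.0 [0.2759 0.5601 0.2214] [[-0.897   0.442  -0.0011]
 [ 0.442   0.897  -0.0017]
 [ 0.0002 -0.002  -1.    ]] 0.9990089220263023
top {'fovy': 51.2284314209883, 'cx': 277.5246967837696, 'cy': 205.9606156977373, 'position': array([0.3517, 0.0123, 1.1896]), 'attitude': array([[ 0.0261, -0.987 ,  0.1583],
       [-0.9997, -0.0264, -0.0003],
       [ 0.0045, -0.1582, -0.9874]])}
side {'fovy': 42.51557131566828, 'cx': 279.86520836600084, 'cy': 193.74960534128184, 'position': array([0.3101, 1.0705, 1.2594]), 'attitude': array([[-0.972 , -0.1856,  0.1442],
       [-0.2343,  0.718 , -0.6555],
       [ 0.0181, -0.6709, -0.7413]])}
```

View pics/top0.png

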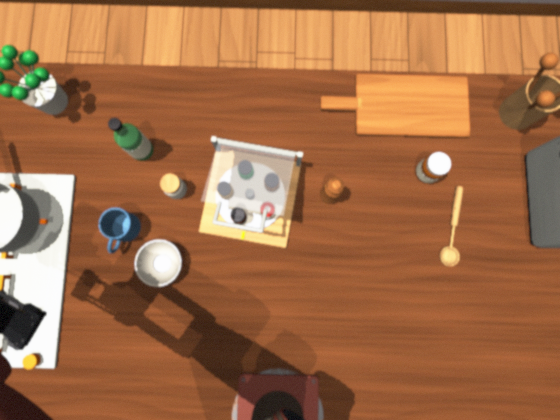

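View pics/side0.png

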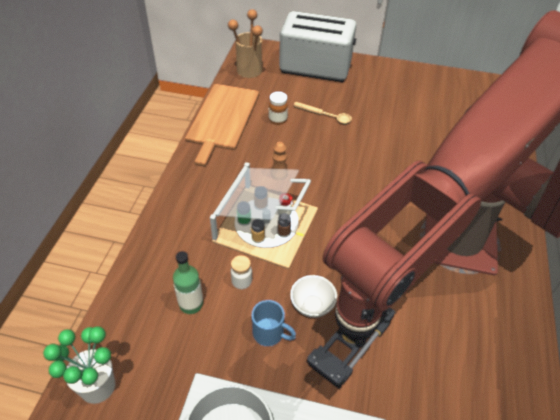

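Top view: the stand is around (250,195), the mark near (243,235), hinge posts at about (214,139) and (300,154), and the red lid near (267,210). I'll enlarge that area.

```bash
cat > h.py <<'E'
import numpy as np
np.set_printoptions(precision=4,suppress=True)
def pix2w(m,u,v,z):
    f=210/np.tan(np.radians(m['fovy']/2))
    d=np.array(m['attitude'])@np.array([(u-m['cx'])/f,(v-m['cy'])/f,1]);p=np.array(m['position'])
    return p+d*(z-p[2])/d[2]
def w2pix(m,P):
    f=210/np.tan(np.radians(m['fovy']/2))
    c=(np.atleast_2d(P)-m['position'])@np.array(m['attitude'])
    return c[:,:2]/c[:,2:]*f+[m['cx'],m['cy']]
E
python3 - <<'E'
import cv2
i=cv2.imread('pics/top0.png')[125:255,190:350];cv2.imwrite('pics/c1.png',cv2.resize(i,None,fx=4.5,fy=4.5,interpolation=cv2.INTER_CUBIC))
E
```

```text
(no output)
```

View pics/c1.png

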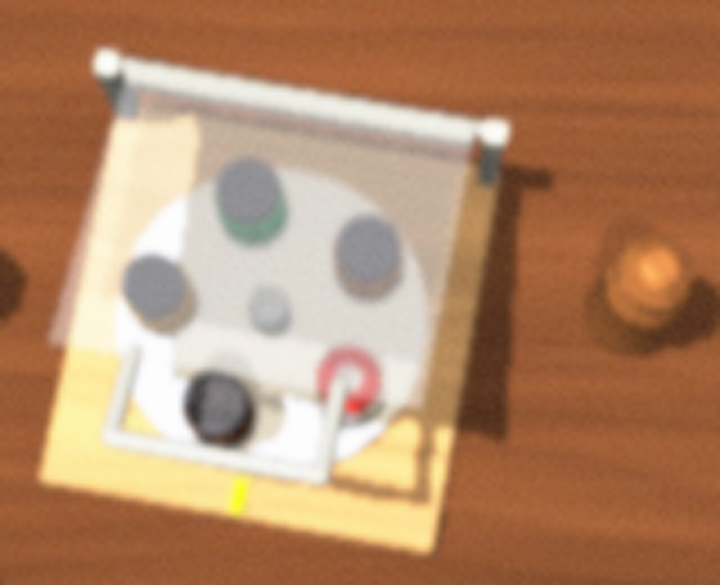

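Run:
```python
from rig import env
from h import *
m=env.camera_model('top')
g=lambda u,v,z:pix2w(m,u/4.5+190-.4,v/4.5+125-.4,z)
P={k:g(*a) for k,a in dict(red=(348,380,.087),l1=(218,405,.087),l2=(158,285,.087),l3=(248,188,.087),l4=(370,257,.087),mark=(239,496,.012),pl=(106,62,.112),pr=(495,130,.112),b1=(112,438,.105),b2=(326,475,.105),c1=(42,482,.012),c2=(432,552,.012),stub=(268,310,.067),mill=(655,268,.137)).items()}
for k in P:print(k,P[k])
pm=(P['pl']+P['pr'])/2;d=P['pr']-P['pl'];print(np.linalg.norm(d))
yaw=np.arctan2(d[0],-d[1]);c=(P['red']+P['l1']+P['l2']+P['l3']+P['l4'])/5
# stand x axis (to back) = rot of right dir
for a in('pl','pr'),('c1','c2'),('b1','b2'):
    d=P[a[1]]-P[a[0]];x=np.array([-d[1],d[0]]);print('yaw',np.degrees(np.arctan2(x[1],x[0])),np.linalg.norm(d))
print('centre lids',c)
d=P['pr']-P['pl'];x=np.array([-d[1],d[0]])/np.linalg.norm(d)
print('centre from posts',pm[:2]-.113*x,'from mark',P['mark'][:2]+.107*x,'bar mid',(P['b1']+P['b2'])/2, 'pred',pm[:2]+.002*x-.232*x)
for k in('red','l1','l2','l3','l4'):
    r=(P[k]-c)[:2];print(k,np.linalg.norm(r),np.degrees(np.arctan2(r[1],r[0])))
```

```text
red [0.5198 0.0387 0.087 ]
l1 [0.5036 0.1116 0.087 ]
l2 [0.5717 0.1486 0.087 ]
l3 [0.6298 0.0995 0.087 ]
l4 [0.5912 0.0282 0.087 ]
mark [0.4593 0.1036 0.012 ]
pl [0.6947 0.1808 0.112 ]
pr [ 0.6609 -0.0406  0.112 ]
b1 [0.4811 0.1679 0.105 ]
b2 [0.4637 0.0488 0.105 ]
c1 [0.4646 0.2218 0.012 ]
c2 [ 0.4289 -0.0127  0.012 ]
stub [0.5626 0.0867 0.067 ]
mill [ 0.5784 -0.1281  0.137 ]
0.22393865382083653
yaw -8.679353230871332 0.22393865382083653
yaw -8.647273557006052 0.23717900159760397
yaw -8.319389685859639 0.12034062743804326
centre lids [0.5632 0.0853 0.087 ]
centre from posts [0.5661 0.0871] from mark [0.5651 0.0874] bar mid [0.4724 0.1083 0.105 ] pred [0.4505 0.1048]
red 0.06370805525790717 -132.95658628673755
l1 0.0651857633335139 156.20771650383546
l2 0.06381254919028591 82.39914601017958
l3 0.06809660747278753 11.989500538345503
l4 0.0635712992530683 -63.85967960759722
```

```bash
cat >> h.py <<'E'
C=np.array([.565,.087]);YAW=np.radians(-8.67)
X=np.array([np.cos(YAW),np.sin(YAW)]);Y=np.array([-X[1],X[0]])
def bar(a,t=0,r=.232): # bar point at cover angle a, offset t along stand y
    p=C+(.115-r*np.cos(a))*X+t*Y
    return np.array([*p,.105+r*np.sin(a)])
def rel(s,target): # tool-frame mm from the current pose to target TCP
    return np.array(s['tcp_rot']).T@(np.array(target)-s['tool_pos'])*1000
E
python3 - <<'E'
from rig import env
from h import *
import cv2
for n in('side','top'):
    m=env.camera_model(n);i=cv2.imread(f'pics/{n}0.png')
    u0,v0=(205,150) if n=='side' else (190,125)
    k=5 if n=='side' else 4.5
    c=cv2.resize(i[v0:v0+115,u0:u0+150],None,fx=k,fy=k,interpolation=cv2.INTER_CUBIC)
    for a,col in((0,(0,0,255)),(.34,(0,255,0))):
        q=(w2pix(m,[bar(a,-.055),bar(a,.055),bar(a,.09,.184),bar(a,-.09,.184)])+.4-[u0,v0])*k
        for p in q: cv2.circle(c,tuple(int(v) for v in p),5,col,2)
    cv2.imwrite(f'pics/o_{n}.png',c)
a=cv2.imread('pics/o_side.png');cv2.imwrite('pics/o.png',a)
print(bar(.34))
E
```

```text
[0.4625 0.1026 0.1824]
```

View pics/o.png

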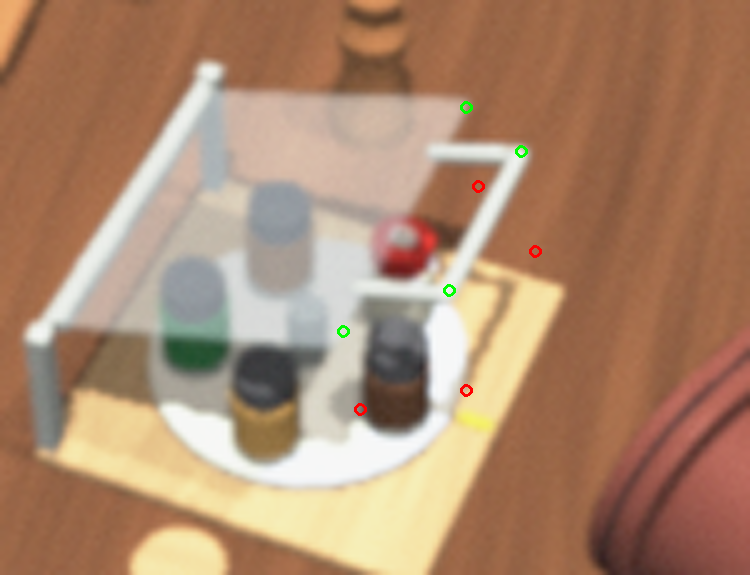

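step_arm(xyz=[[0,0,-5],[0,0,-5],[0,0,-5],[0,0,-5],[0,0,-5],[0,0,-5],[0,0,-5],[0,0,-5],[0,0,-5],[0,0,-5]], angular=[[0,0,7],[0,0,7],[0,0,7],[0,0,7],[0,0,7],[0,0,7],[0,0,7],[0,0,7],[0,0,7],[0,0,7]], hand=[0.45,0.45,0.45,0.45,0.45,0.45,0.45,0.45,0.45,0.45])

```text
t: 0.93
tool_pos: [0.276, 0.5604, 0.2721]
tcp_rot: [[0.115, 0.993, -0.001], [0.993, -0.115, -0.001], [-0.001, -0.001, -1.0]]
force: [0.5, 0.6, 0.4]
grip_width: 0.457
gripper_force: 0.0
```

The overlay shows that the green (0.34 rad) markers land on the bar ends, at (522,150) and (449,290). So the cover starts about 0.34 rad open, with the bar at (0.4625, 0.1026, 0.182). Next I'll move above it.

Run:
```python
from rig import env
from h import *
s=env.state();b=bar(.34);print(rel(s,[b[0],b[1],.265]),s['joint_pos'])
```

```text
[-433.3582  237.6446    7.423 ] [0.9869 0.1934 1.4652 0.     1.4841 1.1017]
```

step_arm(xyz=[[-30,16,0],[-30,16,0],[-30,16,0],[-30,16,0],[-30,16,0],[-30,16,0],[-30,16,0],[-30,16,0],[-30,16,0],[-30,16,0]], angular=[[0,0,2],[0,0,0],[0,0,0],[0,0,0],[0,0,0],[0,0,0],[0,0,0],[0,0,0],[0,0,0],[0,0,0]], hand=[0.45,0.45,0.45,0.45,0.45,0.45,0.45,0.45,0.45,0.45])

```text
t: 1.77
tool_pos: [0.3927, 0.2396, 0.2722]
tcp_rot: [[0.143, 0.99, -0.0], [0.99, -0.143, -0.0], [-0.0, -0.0, -1.0]]
force: [0.6, 0.0, 0.7]
grip_width: 0.445
gripper_force: 0.0
```

step_arm(xyz=[[-26,15,0],[-26,15,0],[-26,15,0],[-26,15,0],[-20,7,0],[0,0,0],[0,0,0],[0,0,0],[0,0,0],[0,0,0]], angular=[[0,0,0],[0,0,0],[0,0,0],[0,0,0],[0,0,0],[0,0,0],[0,0,0],[0,0,0],[0,0,0],[0,0,0]], hand=[0.45,0.45,0.45,0.45,0.45,0.45,0.45,0.45,0.45,0.45])

```text
t: 2.6
tool_pos: [0.441, 0.1099, 0.2725]
tcp_rot: [[0.142, 0.99, -0.0], [0.99, -0.142, 0.0], [0.0, -0.0, -1.0]]
force: [0.0, -0.7, -0.2]
grip_width: 0.449
gripper_force: 0.0
```

Run:
```python
from rig import env
from h import *
import cv2
s=env.state();m=env.camera_model('wrist');i=cv2.cvtColor(env.grab_frame('wrist'),cv2.COLOR_RGB2BGR)
for p in w2pix(m,[bar(.34,-.055),bar(.34),bar(.34,.055)]): cv2.circle(i,tuple(int(v) for v in p),4,(0,255,0),1);print(p)
b=bar(.34);print(rel(s,[b[0],b[1],b[2]-.019]),s['tool_pos'],s['tcp_rot'])
cv2.imwrite('pics/w1.png',i)
```

```text
[307.1573 276.3489]
[309.2696 217.7592]
[311.6545 151.6061]
[ -4.175   22.315  109.0813] [0.441  0.1099 0.2725] [[ 0.1416  0.9899 -0.0002]
 [ 0.9899 -0.1416  0.0002]
 [ 0.0002 -0.0002 -1.    ]]
```

View pics/w1.png

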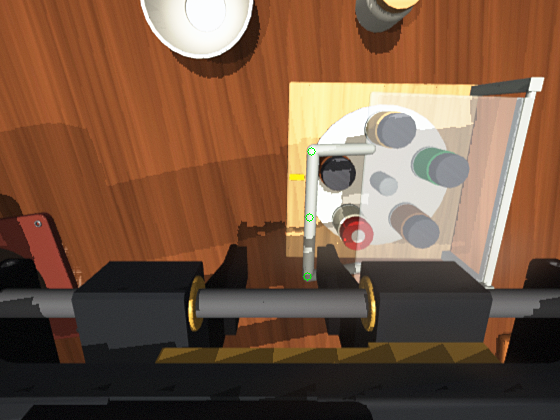

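The markers sit on the bar in the wrist view, running (311,152) to (307,276). I'll shift 22 mm, go down and pinch.

step_arm(xyz=[[-4,12,0],[0,10,0],[0,0,18],[0,0,18],[0,0,18],[0,0,18],[0,0,18],[0,0,12],[0,0,6],[0,0,0]], angular=[[0,0,0],[0,0,0],[0,0,0],[0,0,0],[0,0,0],[0,0,0],[0,0,0],[0,0,0],[0,0,0],[0,0,0]], hand=[0.45,0.45,0.45,0.45,0.45,0.45,0.45,0.45,0.45,0.45])

```text
t: 3.48
tool_pos: [0.4617, 0.102, 0.1631]
tcp_rot: [[0.143, 0.99, -0.003], [0.99, -0.143, -0.0], [-0.0, -0.003, -1.0]]
force: [-0.4, -0.7, -0.2]
grip_width: 0.449
gripper_force: 0.0
```

step_arm(xyz=[[0,0,0],[0,0,0],[0,0,0],[0,0,0],[0,0,0],[0,0,0],[0,0,0],[0,0,0],[0,0,0],[0,0,0]], angular=[[0,0,0],[0,0,0],[0,0,0],[0,0,0],[0,0,0],[0,0,0],[0,0,0],[0,0,0],[0,0,0],[0,0,0]], hand=[0,0,0,0,0,0,0,0,0,0])

```text
t: 4.32
tool_pos: [0.4636, 0.1017, 0.1652]
tcp_rot: [[0.143, 0.99, 0.003], [0.99, -0.143, -0.0], [0.0, 0.003, -1.0]]
force: [5.3, -0.3, -1.5]
grip_width: 0.101
gripper_force: 30.0
```

Run:
```python
from rig import env
from h import *
s=env.state();print(s['tool_pos'],s['force'],s['grip_width'],s['gripper_force'])
h=bar(0)+0;hp=np.array([*(C+.115*X),.105]);v=rel(s,hp);print('tool->hinge (grasp pt, y,z)',v[1],v[2]-(-19)-0, v)
a0=np.arctan2(v[2]+19,v[1]);print(a0)
# bar in tool frame: y toward back, z down. grasp rel hinge: (-r cos, up r sin)
r=.232;A=np.linspace(.34,1.571,21)
dy=np.diff(-r*np.cos(A))*1000;dz=-np.diff(r*np.sin(A))*1000
print(np.c_[dy,dz].round(1).tolist())
```

```text
[0.4636 0.1017 0.1652] [ 5.2553 -0.3347 -1.4589] 0.10104108003734831 29.993406236171722
tool->hinge (grasp pt, y,z) 217.25473674012562 79.73074445215504 [ -0.8852 217.2547  60.7307]
0.35173151760507065
[[5.2, -13.3], [6.0, -13.0], [6.8, -12.6], [7.5, -12.1], [8.3, -11.6], [9.0, -11.1], [9.6, -10.5], [10.3, -9.9], [10.8, -9.3], [11.4, -8.6], [11.9, -7.9], [12.4, -7.1], [12.8, -6.4], [13.2, -5.6], [13.5, -4.7], [13.7, -3.9], [13.9, -3.0], [14.1, -2.2], [14.2, -1.3], [14.3, -0.4]]
```

Bar gripped. I'll follow the arc with the tool kept pointing down.

step_arm(xyz=[[0,5.2,-13.3],[0,6.0,-13.0],[0,6.8,-12.6],[0,7.5,-12.1],[0,8.3,-11.6],[0,9.0,-11.1],[0,9.6,-10.5],[0,10.3,-9.9],[0,10.8,-9.3],[0,11.4,-8.6]], angular=[[0,0,0],[0,0,0],[0,0,0],[0,0,0],[0,0,0],[0,0,0],[0,0,0],[0,0,0],[0,0,0],[0,0,0]], hand=[0,0,0,0,0,0,0,0,0,0])

```text
t: 5.15
tool_pos: [0.5439, 0.0891, 0.2763]
tcp_rot: [[0.143, 0.99, -0.008], [0.99, -0.143, -0.001], [-0.002, -0.008, -1.0]]
force: [-8.7, -3.3, 4.3]
grip_width: 0.105
gripper_force: 30.0
```

Run:
```python
from rig import env
from h import *
s=env.state();print(s['tool_pos'],s['force'],s['grip_width'],s['gripper_force'])
hp=np.array([*(C+.115*X),.105]);v=rel(s,hp);g=np.array([v[1],v[2]+19]);print(np.arctan2(g[1],g[0]),np.linalg.norm(g),v)
```

```text
[0.5439 0.0891 0.2763] [-8.7381 -3.2782  4.3483] 0.10452353684497499 29.993307888507843
0.9427268455013089 233.93350149866012 [  0.4238 137.4555 170.2904]
```

step_arm(xyz=[[0,11.9,-7.9],[0,12.4,-7.1],[0,12.8,-6.4],[0,13.2,-5.6],[0,13.5,-4.7],[0,13.7,-3.9],[0,13.9,-3.0],[0,14.1,-2.2],[0,14.2,-1.3],[0,14.3,-0.4]], angular=[[0,0,0],[0,0,0],[0,0,0],[0,0,0],[0,0,0],[0,0,0],[0,0,0],[0,0,0],[0,0,0],[0,0,0]], hand=[0,0,0,0,0,0,0,0,0,0])

```text
t: 5.98
tool_pos: [0.6783, 0.0683, 0.3193]
tcp_rot: [[0.145, 0.989, -0.004], [0.989, -0.145, -0.003], [-0.004, -0.003, -1.0]]
force: [-4.5, -6.6, 0.5]
grip_width: 0.098
gripper_force: 30.0
```

Run:
```python
from rig import env
from h import *
import cv2
cv2.imwrite('pics/s2.png',cv2.cvtColor(env.grab_frame('side'),cv2.COLOR_RGB2BGR))
s=env.state();print(s['tool_pos'],s['force'],s['grip_width'],s['gripper_force'])
hp=np.array([*(C+.115*X),.105]);v=rel(s,hp);g=np.array([v[1],v[2]+19]);print(np.arctan2(g[1],g[0]),np.linalg.norm(g),v)
```

```text
[0.6805 0.068  0.319 ] [ 0.2296 -6.5399  4.5896] 0.10231000520011523 30.021442472934723
1.5786461062421933 233.02489988146246 [  2.0539  -1.8292 214.0177]
```

Cover at about 1.57 rad. Release, go up and back off.

step_arm(xyz=[[0,0,0],[0,0,0],[0,0,0],[0,0,0],[0,0,-10],[0,0,-15],[0,0,-20],[0,0,-20],[0,-20,0],[0,-30,0]], angular=[[0,0,0],[0,0,0],[0,0,0],[0,0,0],[0,0,0],[0,0,0],[0,0,0],[0,0,0],[0,0,0],[0,0,0]], hand=[0.5,0.5,0.5,0.5,0.5,0.5,0.5,0.5,0.5,0.5])

```text
t: 6.87
tool_pos: [0.6308, 0.0774, 0.3858]
tcp_rot: [[0.144, 0.99, 0.003], [0.99, -0.144, 0.0], [0.0, 0.003, -1.0]]
force: [-0.1, 0.2, 0.8]
grip_width: 0.495
gripper_force: 0.0
```

step_arm(xyz=[[0,-30,0],[0,-30,0],[0,-30,0],[0,-30,0],[0,-30,0],[0,-30,0],[0,0,0],[0,0,0],[0,0,0],[0,0,0]], angular=[[0,0,0],[0,0,0],[0,0,0],[0,0,0],[0,0,0],[0,0,0],[0,0,0],[0,0,0],[0,0,0],[0,0,0]], hand=[0.65,0.65,0.65,0.65,0.65,0.65,0.65,0.65,0.65,0.65])

```text
t: 7.7
tool_pos: [0.4522, 0.1033, 0.3844]
tcp_rot: [[0.143, 0.99, 0.001], [0.99, -0.143, 0.0], [0.0, 0.001, -1.0]]
force: [0.6, -0.1, -0.3]
grip_width: 0.652
gripper_force: 0.0
```

Run:
```python
from rig import env
from h import *
import cv2
s=env.state();m=env.camera_model('wrist');i=cv2.cvtColor(env.grab_frame('wrist'),cv2.COLOR_RGB2BGR)
j=cv2.cvtColor(env.grab_frame('side'),cv2.COLOR_RGB2BGR);ms=env.camera_model('side')
for p in w2pix(ms,[bar(1.571,-.055),bar(1.571,.055)]): cv2.circle(j,tuple(int(v) for v in p),3,(0,255,0),1)
jc=cv2.resize(j[90:290,180:370],None,fx=2.5,fy=2.5)
hsv=cv2.cvtColor(i,cv2.COLOR_BGR2HSV);r=cv2.inRange(hsv,(0,150,90),(6,255,255))|cv2.inRange(hsv,(172,150,90),(180,255,255))
n,_,st,ce=cv2.connectedComponentsWithStats(r)
for k in range(1,n):
    if st[k,4]>80: print(st[k],ce[k],pix2w(m,*ce[k],.087)[:2])
print(s['tool_pos'],s['tcp_rot'][:,1],s['force'],s['joint_pos'])
cv2.imwrite('pics/w3.png',i);cv2.imwrite('pics/s3.png',jc)
```

```text
[321 191  24  25 372] [331.7043 202.9839] [0.5191 0.0426]
[  63  192   43   69 1407] [ 83.8927 227.0171] [0.1372 0.0594]
[   0  199   51   33 1008] [ 22.2837 212.2361] [0.0524 0.0959]
[0.4522 0.1033 0.3844] [ 0.9897 -0.1432  0.0006] [ 0.6372 -0.1319 -0.3369] [ 0.0544 -0.2279  1.6761 -0.      1.6928  0.1982]
```

View pics/w3.png

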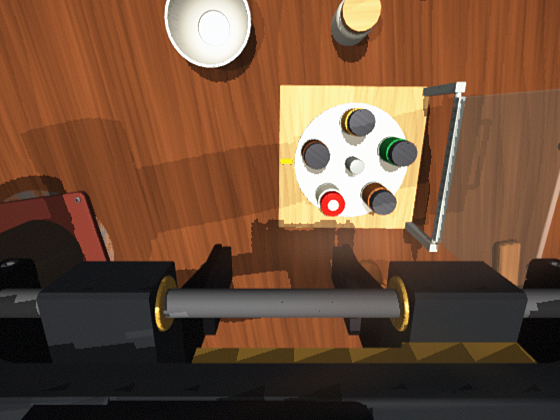

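View pics/s3.png

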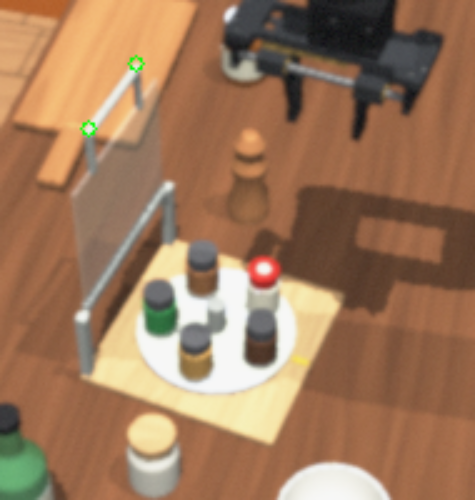

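The wrist view shows the red lid at (332,204) with the jars uncovered. In the side view the bar sits on the upright markers. I'll plan a tangential grip on the red lid and check the camera's clearance.

Run:
```python
from rig import env
from h import *
s=env.state();m=env.camera_model('wrist');print('cam in tool',rel(s,m['position']))
L=np.array([.5195,.0405]);print(rel(s,[*L,.15]))
a=np.radians(-134.4);F=C-.066*X;print('final',F)
```

```text
cam in tool [  80.7411   -0.9965 -162.0064]
[-52.3965  75.7678 233.8014]
final [0.4998 0.0969]
```

step_arm(xyz=[[-13,19,0],[-13,19,0],[-13,19,0],[-13,19,0],[0,0,0],[0,0,0],[0,0,0],[0,0,0],[0,0,0],[0,0,0]], angular=[[0,0,0],[0,0,0],[0,0,0],[0,0,0],[0,0,6],[0,0,6],[0,0,6],[0,0,6],[0,0,6],[0,0,6]], hand=[0.68,0.68,0.68,0.68,0.68,0.68,0.68,0.68,0.68,0.68])

```text
t: 8.63
tool_pos: [0.5199, 0.0407, 0.3833]
tcp_rot: [[0.702, 0.713, -0.001], [0.713, -0.702, 0.0], [-0.001, -0.001, -1.0]]
force: [-0.3, 0.4, -1.0]
grip_width: 0.68
gripper_force: 0.0
```

step_arm(xyz=[[0,0,30],[0,0,30],[0,0,30],[0,0,30],[0,0,30],[0,0,30],[0,0,30],[0,0,20],[0,0,10],[0,0,0]], angular=[[0,0,0],[0,0,0],[0,0,0],[0,0,0],[0,0,0],[0,0,0],[0,0,0],[0,0,0],[0,0,0],[0,0,0]], hand=[0.68,0.68,0.68,0.68,0.68,0.68,0.68,0.68,0.68,0.68])

```text
t: 9.47
tool_pos: [0.5176, 0.041, 0.1408]
tcp_rot: [[0.698, 0.716, -0.006], [0.716, -0.698, 0.0], [-0.004, -0.005, -1.0]]
force: [-0.2, 1.1, -0.2]
grip_width: 0.677
gripper_force: 0.0
```

Run:
```python
from rig import env
from h import *
import cv2
s=env.state();m=env.camera_model('wrist');i=cv2.cvtColor(env.grab_frame('wrist'),cv2.COLOR_RGB2BGR)
for r in (.0,): 
  for p in w2pix(m,[[.5195,.0405,.087]]): cv2.circle(i,tuple(int(v) for v in p),4,(0,255,0),1);print(p)
hsv=cv2.cvtColor(i,cv2.COLOR_BGR2HSV);r=cv2.inRange(hsv,(0,150,90),(6,255,255))|cv2.inRange(hsv,(172,150,90),(180,255,255))
n,_,st,ce=cv2.connectedComponentsWithStats(r)
for k in range(1,n):
    if st[k,4]>80: print(st[k],ce[k],pix2w(m,*ce[k],.087)[:2])
print(s['tool_pos'],s['tcp_rot'][:,1],s['joint_pos'],rel(s,[.5195,.0405,.05]))
cv2.imwrite('pics/w4.png',i)
```

```text
[285.2859 226.0383]
[ 262  196   51   53 1620] [286.6531 222.8611] [0.5219 0.0416]
[0.5176 0.041  0.1408] [ 0.7163 -0.6978 -0.0046] [-0.073   0.0476  1.8767  0.      1.2234  0.6994] [ 1.3465  2.1389 90.819 ]
```

View pics/w4.png

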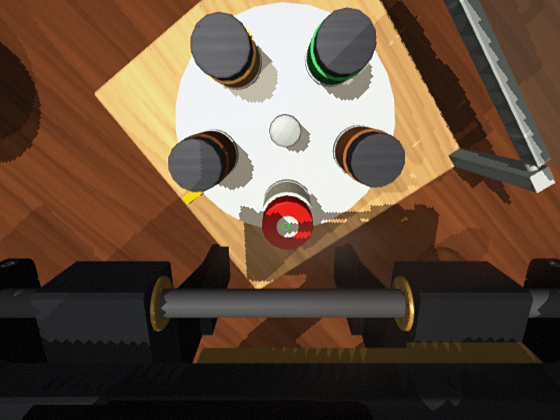

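The red lid is centred at about (287,226) between the fingers, within 2–3 mm of the expected point. Descend and grip.

step_arm(xyz=[[1,3,10],[0,0,10],[0,0,10],[0,0,10],[0,0,10],[0,0,10],[0,0,10],[0,0,10],[0,0,10],[0,0,0]], angular=[[0,0,0],[0,0,0],[0,0,0],[0,0,0],[0,0,0],[0,0,0],[0,0,0],[0,0,0],[0,0,0],[0,0,0]], hand=[0.68,0.68,0.68,0.68,0.68,0.68,0.68,0.68,0.68,0.68])

```text
t: 10.35
tool_pos: [0.5203, 0.0398, 0.0514]
tcp_rot: [[0.698, 0.717, -0.004], [0.717, -0.698, 0.0], [-0.003, -0.003, -1.0]]
force: [-1.3, -0.7, 0.7]
grip_width: 0.68
gripper_force: 0.0
```

step_arm(xyz=[[0,0,0],[0,0,0],[0,0,0],[0,0,0],[0,0,0],[0,0,0],[0,0,0],[0,0,0],[0,0,0],[0,0,0]], angular=[[0,0,0],[0,0,0],[0,0,0],[0,0,0],[0,0,0],[0,0,0],[0,0,0],[0,0,0],[0,0,0],[0,0,0]], hand=[0,0,0,0,0,0,0,0,0,0])

```text
t: 11.18
tool_pos: [0.5227, 0.0397, 0.0547]
tcp_rot: [[0.698, 0.717, 0.001], [0.717, -0.698, -0.0], [0.001, 0.001, -1.0]]
force: [-0.1, 0.1, 5.3]
grip_width: 0.462
gripper_force: 30.0
```

Run:
```python
from rig import env
from h import *
s=env.state();p=s['tool_pos'];R=np.array(s['tcp_rot']);r=p[:2]-C
print(p,R,s['force'],s['ft_torque'],s['grip_width'],s['gripper_force'])
print(np.linalg.norm(r),np.degrees(np.arctan2(r[1],r[0])),'y',np.degrees(np.arctan2(R[1,1],R[0,1])),'C in tool',rel(s,[*C,.05]))
```

```text
[0.5227 0.0397 0.0547] [[ 0.6975  0.7166  0.0012]
 [ 0.7166 -0.6975 -0.0001]
 [ 0.0008  0.0009 -1.    ]] [-0.1188  0.1236  5.2727] [-0.088   0.1613  0.0255] 0.4615455155144788 30.00191330909729
0.06345250190581428 -131.75386737392608 y -44.22692935284179 C in tool [63.3896 -2.7424  4.7542]
```

step_arm(xyz=[[0,-4.2,0],[0,-4.2,0],[0,-4.2,0],[0,-4.2,0],[0,-4.2,0],[0,-4.2,0],[0,-4.2,0],[0,-4.2,0],[0,-4.2,0],[0,-4.2,0]], angular=[[0,0,3.8],[0,0,3.8],[0,0,3.8],[0,0,3.8],[0,0,3.8],[0,0,3.8],[0,0,3.8],[0,0,3.8],[0,0,3.8],[0,0,3.8]], hand=[0,0,0,0,0,0,0,0,0,0])

```text
t: 12.02
tool_pos: [0.5022, 0.0765, 0.0547]
tcp_rot: [[0.991, 0.132, -0.0], [0.132, -0.991, 0.0], [-0.0, -0.001, -1.0]]
force: [-2.7, 1.6, 7.5]
grip_width: 0.466
gripper_force: 30.0
```

step_arm(xyz=[[0,-4.2,0],[0,-4.2,0],[0,-4.2,0],[0,-4.2,0],[0,-4.2,0],[0,0,0],[0,0,0],[0,0,0],[0,0,0],[0,0,0]], angular=[[0,0,3.8],[0,0,3.8],[0,0,3.8],[0,0,3.8],[0,0,3.8],[0,0,0],[0,0,0],[0,0,0],[0,0,0],[0,0,0]], hand=[0,0,0,0,0,0,0,0,0,0])

```text
t: 12.85
tool_pos: [0.502, 0.0977, 0.0547]
tcp_rot: [[0.981, -0.194, -0.001], [-0.194, -0.981, 0.001], [-0.001, -0.001, -1.0]]
force: [-3.9, 3.4, 9.0]
grip_width: 0.463
gripper_force: 30.0
```

Run:
```python
from rig import env
from h import *
import cv2
s=env.state();p=s['tool_pos'];R=np.array(s['tcp_rot']);r=p[:2]-C
print(p,R[:,1],s['force'],s['grip_width'],s['gripper_force'])
print(np.linalg.norm(r),np.degrees(np.arctan2(r[1],r[0])),'want 171.33')
m=env.camera_model('wrist');i=cv2.cvtColor(env.grab_frame('wrist'),cv2.COLOR_RGB2BGR)
j=cv2.cvtColor(env.grab_frame('side'),cv2.COLOR_RGB2BGR)
F=C-.066*X
for a in range(4):
    t=np.radians(72*(a+1));d=-X*np.cos(t)+Y*np.sin(t)
    for q in w2pix(m,[[*(C+.066*d),.087]]): cv2.circle(i,tuple(int(v) for v in q),5,(0,255,0),2)
for P in([*F,.087],[*C,.067],[*(C-.107*X),.012]):
    q=w2pix(m,[P])[0];cv2.circle(i,tuple(int(v) for v in q),5,(0,255,255),2)
o=np.zeros((420,800,3),np.uint8);o[:,:560]=i;c=cv2.resize(j[100:275,220:320],(240,420));o[:,560:]=c
cv2.imwrite('pics/f1.png',o)
```

```text
[0.502  0.0977 0.0547] [-0.1942 -0.981  -0.0011] [-3.8981  3.4243  8.9828] 0.46310395515312064 30.0041601061821
0.06391385840591025 170.33763849955164 want 171.33
```

View pics/f1.png

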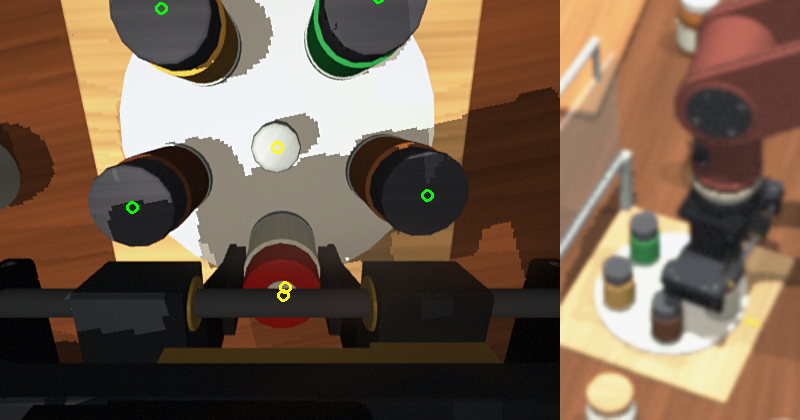

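The final view shows the neighbouring lids at (132,206) and (425,191), within a few pixels of their predicted spots. The stub is on its marker, and the red jar is held at the front. The side view shows the cover still upright. Handing in.

```bash
python3 -c "
from rig import env
print(env.finish_job())"
```

```text
the job is handed in; nothing more can be done
None
```

I handed the job in: the cover stands upright, the red-lidded jar faces the front behind the yellow mark to within about 1°, and the gripper is still holding that jar. The handover call returned no verdict, so I don't know how it was judged.

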